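Open the green-lidded syringe case

TASK

Open the supply case with the green lid: lift the lid's grip end over the stop lip, slide the lid out of its grooves, and lay it flat, grip up, in the middle of the yellow mat. Set it down, do not drop it, and leave the orange-lidded case shut.

Things in the scene. Friction and masses are not known exactly. Their poses are not given: they have to be found in the camera images.
- lid_green_grip (a point): Centre of the green lid's grip block: 24 mm along the lid's x, 20 mm along y, 26 mm high; its centre is 13 mm above the lid's top face and 52 mm from the lid's middle towards its -x end. Axes: the lid's, z up; the lid slides out in -x (at first roughly towards the robot). The lid tilts about its far end, up to 4 degrees, as the grip end rises, and may turn between the finger pads.
- lid_green: Loose green lid, 156 (x) x 90 (y) x 4 mm, 120 g; origin at the middle of its underside, 34 mm above the desk when shut. It closes a fixed white case 170 x 104 x 46 mm. A stop lip at its -x end rises 7 mm above its underside: raise that end 9 to 11 mm to pass. Grooves hold its +x end with 4 mm of free height and 2 mm side play until it has slid out 55 mm; then lift it away.
- mat_mid (a point): Centre of the top of a yellow foam mat, 230 x 160 mm and 18 mm thick, fixed flat on the desk; x along its long side, z up. The lid is to lie here.
- lid_orange_grip (a point): Centre of the grip block on the orange lid of a second, otherwise equal case. Leave it shut.
Mind the look-alikes: they are no part of the job. Of the things shaped like the lid_green, the green one is meant.

How it is judged:
By the outcome, as a careful person would: the job done as asked, in the order asked, and still so for the second after the job is handed in, with the robot touching nothing.
It also fails if it takes over 40 s, if anything falls off the work surface, if the arm or the gripper's body presses on something with over 40 N, if the wrist force passes 120 N, or if a joint passes its speed limit or range.

ROBOT

A 7-joint arm with a two-finger parallel gripper is mounted at the origin on a cart in front of the work surface, level with it; the furniture and walls round the work are solid. World frame = base frame: x ahead of the robot, y to its left, z up, the work surface at z = 0. Lengths are in mm, angles in rad, forces in N, time in s.
With the tool pointing down it reaches from about 425 to 950 mm from the base axis. Payload 16.7 kg.
Tool frame: the origin (TCP) lies on the centre line of the jaws, within the pads' length; the fingertips stand 11 mm ahead of it and the grasp point (between the pads) lies 8 mm behind it (ctrl.tip_extent is the distance from the TCP to the fingertips, in mm); z points along the fingers, y is the line along which they close (so a half turn about z gives the same grasp; the last joint's range is limited). The gripper opens to 94 mm and grips with 3 to 60 N. Pads are 16 mm wide; open, the fingers measure 119 mm over their backs; the gripper's body (75 mm by 177 mm) begins 78 mm behind the grasp point.
Start: joints at [-1.448, 0.426, 0.074, 1.606, -0.034, 1.111, -0.067], TCP at [181.87, 649.999, 216.467] pointing down, gripper open.
Joint ranges: [-2.85, 2.85], [-0.5, 2.14], [-1.23, 1.37], [0.21, 2.46], [-1.02, 4.16], [0.16, 2.05], [-2.73, 2.73]. Speed limits (rad/s): [1.89, 1.89, 2.39, 2.39, 3.01, 3.01, 3.01].

INTERFACE

Orientations are given as a unit quaternion [w, x, y, z].
In Python, from station import ctrl gives the robot as it stands. The module is installed in compiled form; this text tells all that it offers.
- The arm moves only by the tool step_arm, never from a script. Its argument "targets" is a list of rows, each a list of 7 numbers: the shift along the tool's x, y, z in units of 0.2 m (1.0 is 0.2 m), then the turn, a rotation vector about the tool's x, y, z in units of 30 degrees (1.0 is 30 degrees), then the gripper command: -1 is fully open, 1 is shut, values between are in proportion. A call has 1 to 8 rows; each row is the pose to reach, as a shift and turn from the pose commanded when the call began, along the tool's axes at that moment; what a row does not reach only later rows make up. A row lasts 1/12 s, in which the tool goes at most 41.7 mm and 7.16 degrees, less where a joint would pass 70% of its speed; a pose out of reach is approached as far as the arm can. A call with a number of a shift or a turn outside -1 to 1 is refused whole. A call with a gripper value outside its range is refused whole. The fingers move at their own pace and stop on an object; the grip force is fixed at half the most. Time passes only in rows, so rows that repeat a pose let the fingers close. It gives the time, the measured TCP pose, the force, the opening and the grip force at its end, in the units of the state.
- ctrl.get_obs(): the state, without advancing time (a new reading comes with each control period).
- ctrl.camera(name): name is "side" or "top" or "wrist"; returns a dict with "image" (480x640x3 uint8, blue, green, red), "K" (3x3 intrinsics, pixels), "pose" (4x4, takes a point from camera to world coordinates). Camera axes: x right, y down, z forward; pixel columns grow to the right and rows downward; lengths in mm; the calibration is good to about 2 mm. A picture is of the moment at which its call begins. There is no depth.
- ctrl.hand_in(): hands the job in; it is judged then, once.
The state is a dict: "time_s": time; "joint_pos": joint angles; "qd": joint speeds; "effort": joint torques, N m; "tcp_pos": TCP position; "ee_rot": TCP orientation; "ft_force": force on the tool from outside, world axes, zero at the start; "ft_torque": the same for the moment, N m; "grip_width": opening from 0.0 (shut) to 1.0 (fully open); "gripper_force": force on a finger pad.
Only numpy, scipy, OpenCV 4.12 (cv2) and the standard library are available. Lean on these libraries where they do the work, as an engineer would, in place of code of your own. Each camera call takes 0.05 s, during which the arm holds its last target. There are 200 camera calls.

## Working session

There is one attempt and no reset: what is moved stays moved. The work goes in short steps, Python scripts to look and compute and a tool call to move; the robot and the scene stay as the last step left them, time stands still between calls to the robot, and variables do not carry over. Pictures are saved under pics/ and viewed, at most 10 in all, crops included, and the job is handed in when it is done.

Besides the shell and the picture viewer there is one more tool, called after ">>>" by a JSON object that holds its "method" and its "body", one argument or row to a line. step_arm: Moves the arm, as the interface text tells. Shifts and turns lie within -1 to 1; 1 stands for 0.2 m of shift or 30 degrees of turn. Its arguments: {"type":"object","properties":{"targets":{"type":"array","items":{"type":"array","items":{"type":"number"}}}},"required":["targets"]}

```bash
mkdir -p pics; cat > h.py <<'E'
import numpy as np, cv2
from station import ctrl
def ray(c,u,v,z):
    d=np.linalg.inv(c["K"])@[u,v,1]; P=c["pose"]; d=P[:3,:3]@d; o=P[:3,3]
    return o+d*(z-o[2])/d[2]
E
python3 - <<'E'
from h import *
o=ctrl.get_obs(); print({k:np.round(o[k],3) for k in("time_s","tcp_pos","ee_rot","grip_width","ft_force")})
ims=[]
for n in("top","side"):
    c=ctrl.camera(n); cv2.imwrite(f"pics/{n}0.png",c["image"]); print(n,c["K"].round(1).tolist(),c["pose"].round(3).tolist())
E
```

```text
{'time_s': np.float64(0.0), 'tcp_pos': array([181.777, 649.606, 215.764]), 'ee_rot': array([-0.   ,  0.136,  0.991, -0.001]), 'grip_width': np.float64(1.003), 'ft_force': array([-0.414, -0.291,  0.399])}
top [[562.5, 0.0, 319.5], [0.0, 562.5, 246.6], [0.0, 0.0, 1.0]] [[0.007, -0.986, 0.169, 285.952], [-1.0, -0.007, -0.001, 5.993], [0.002, -0.169, -0.986, 1385.666], [0.0, 0.0, 0.0, 1.0]]
side [[471.0, 0.0, 317.0], [0.0, 471.0, 237.1], [0.0, 0.0, 1.0]] [[0.997, -0.023, 0.074, 454.206], [-0.076, -0.518, 0.852, -771.412], [0.019, -0.855, -0.518, 540.41], [0.0, 0.0, 0.0, 1.0]]
```

View pics/top0.png

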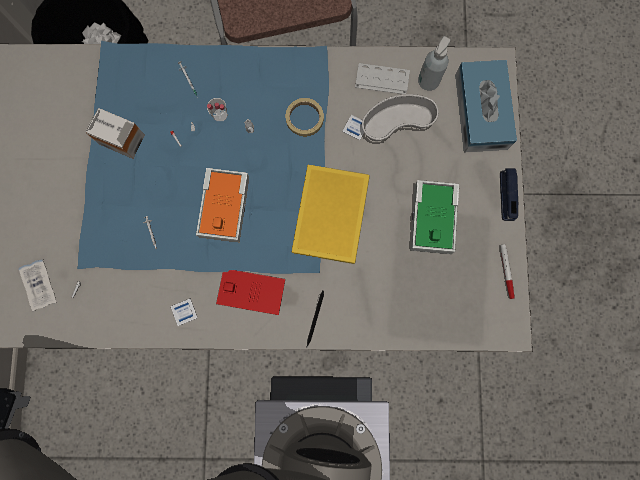

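View pics/side0.png

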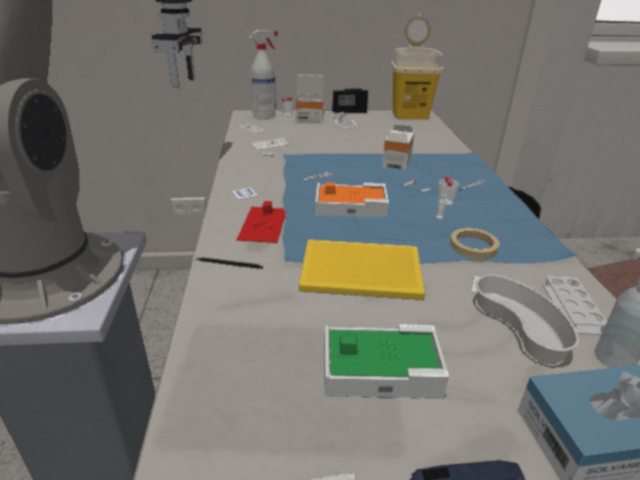

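The top view shows the green lid at about (436,216) with its grip at (435,236), the mat at (331,213) and the orange case at (222,205). The side view has the green grip at (347,343). Next I'll measure these.

```bash
cat >> h.py <<'E'
def blobs(img,lo,hi,amin=150):
    m=cv2.inRange(cv2.cvtColor(img,cv2.COLOR_BGR2HSV),lo,hi)
    m=cv2.morphologyEx(m,cv2.MORPH_CLOSE,np.ones((5,5)))
    return sorted([k for k in cv2.findContours(m,cv2.RETR_EXTERNAL,cv2.CHAIN_APPROX_NONE)[0] if cv2.contourArea(k)>amin],key=cv2.contourArea)[::-1]
G=((45,100,40),(75,255,255)); Y=((22,120,90),(33,255,255))
def rect(c,k,z):
    p=np.array([ray(c,*q[0],z)[:2] for q in k],np.float32)
    (x,y),(w,h),a=cv2.minAreaRect(p)
    if w<h: a+=90
    return np.round([x,y,max(w,h),min(w,h),(a+90)%180-90],1)
E
python3 - <<'E'
from h import *
for n in("top","side"):
    c=ctrl.camera(n)
    for nm,r,z in(("green",G,38),("mat",Y,18)):
        for k in blobs(c["image"],*r)[:2]: print(n,nm,rect(c,k,z))
    if n=="top":
        print("grip top",ray(c,435,235,62)); 
        im=c["image"][170:265,285:470]; cv2.imwrite("pics/crop1.png",cv2.resize(im,None,fx=4,fy=4,interpolation=cv2.INTER_CUBIC))
    else: print("grip",ray(c,347.5,343,51))
E
```

```text
top green [ 596.1 -277.9  155.7   89.7   -4.9]
top mat [605.5 -21.3 230.7 159.1  -9.5]
grip top [ 542.74837091 -271.27582503   62.        ]
side green [ 598.3 -275.2  155.    88.8   -4.9]
side mat [606.9 -27.5 228.  175.8  -9.4]
side mat [1042.5 1299.5  774.   215.1   73.3]
grip [ 546.49212722 -267.24525876   51.        ]
```

View pics/crop1.png

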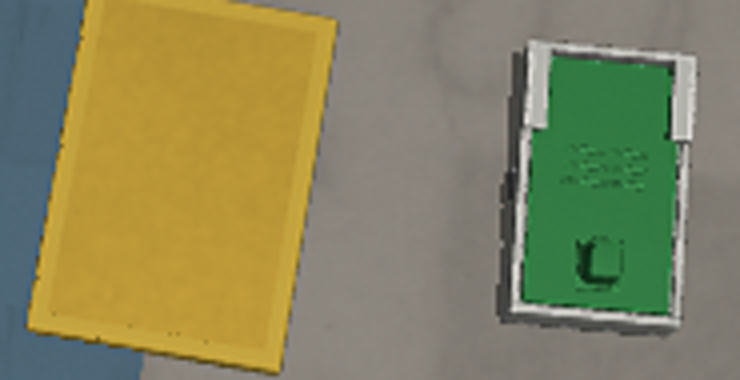

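The numbers agree:
- **Green lid:** 156 x 90 mm, centre near (597,-277), yaw -4.9°.
- **Grip:** near (545,-272).
- **Mat:** centre near (606,-22), yaw -9.5°.

I'm setting off now, turning the tool to the lid's yaw on the way and swinging round the base.

>>> {"method": "step_arm", "body": {
  "targets": [
    [-0.99,-0.4,0,0,0,-0.36,0],
    [-0.99,-0.4,0,0,0,-0.36,0],
    [-0.99,-0.4,0,0,0,-0.36,0],
    [-0.99,-0.4,0,0,0,-0.36,0],
    [-0.99,-0.4,0,0,0,-0.36,0],
    [-0.99,-0.4,0,0,0,-0.36,0]
  ]
}}

```text
time_s: 0.7
tcp_pos: [357.9, 513.9, 216.7]
ee_rot: [0.001, 0.046, 0.999, -0.001]
ft_force: [1.0, -0.8, -1.0]
grip_width: 0.614
gripper_force: 0.0
```

>>> {"method": "step_arm", "body": {
  "targets": [
    [-0.4,-0.96,0,0,0,0,0],
    [-0.4,-0.96,0,0,0,0,0],
    [-0.4,-0.96,0,0,0,0,0],
    [-0.4,-0.96,0,0,0,0,0],
    [-0.4,-0.96,0,0,0,0,0]
  ]
}}

```text
time_s: 1.12
tcp_pos: [414.6, 319.7, 216.4]
ee_rot: [-0.0, 0.042, 0.999, 0.0]
ft_force: [1.8, 0.5, -0.1]
grip_width: 0.497
gripper_force: 0.0
```

>>> {"method": "step_arm", "body": {
  "targets": [
    [-0.4,-0.96,0,0,0,0,0],
    [-0.4,-0.96,0,0,0,0,0],
    [-0.4,-0.96,0,0,0,0,0],
    [-0.4,-0.96,0,0,0,0,0],
    [-0.4,-0.96,0,0,0,0,0]
  ]
}}

```text
time_s: 1.53
tcp_pos: [478.2, 121.6, 216.7]
ee_rot: [0.0, 0.042, 0.999, 0.0]
ft_force: [0.5, -0.1, -0.3]
grip_width: 0.499
gripper_force: 0.0
```

>>> {"method": "step_arm", "body": {
  "targets": [
    [-0.2,-0.96,0,0,0,0,0],
    [-0.2,-0.96,0,0,0,0,0],
    [-0.2,-0.96,0,0,0,0,0],
    [-0.2,-0.96,0,0,0,0,0],
    [-0.2,-0.96,0,0,0,0,0]
  ]
}}

```text
time_s: 1.95
tcp_pos: [501.5, -74.8, 216.8]
ee_rot: [0.0, 0.043, 0.999, -0.0]
ft_force: [0.0, -0.1, 0.6]
grip_width: 0.503
gripper_force: 0.0
```

```bash
python3 - <<'E'
from h import *
o=ctrl.get_obs(); print({k:np.round(o[k],3) for k in("time_s","joint_pos","tcp_pos","ee_rot")})
E
```

```text
{'time_s': np.float64(1.95), 'joint_pos': array([-0.417,  0.154,  0.49 ,  1.999, -0.085,  1.007,  1.598]), 'tcp_pos': array([501.546, -74.773, 216.787]), 'ee_rot': array([ 0.   ,  0.043,  0.999, -0.   ])}
```

>>> {"method": "step_arm", "body": {
  "targets": [
    [-0.3,-0.97,0,0,0,0,0],
    [-0.3,-0.97,0,0,0,0,0],
    [-0.3,-0.97,0,0,0,0,0],
    [-0.3,-0.97,0.2,0,0,0,0],
    [-0.3,-0.97,0.3,0,0,0,0],
    [-0.3,-0.97,0.3,0,0,0,0],
    [-0.3,-0.97,0.3,0,0,0,0]
  ]
}}

```text
time_s: 2.53
tcp_pos: [543.5, -272.2, 153.5]
ee_rot: [-0.002, 0.044, 0.999, -0.0]
ft_force: [-0.9, 1.5, 0.6]
grip_width: 0.502
gripper_force: 0.0
```

```bash
python3 - <<'E'
from h import *
o=ctrl.get_obs(); print({k:np.round(o[k],3) for k in("time_s","joint_pos","tcp_pos","ee_rot")})
c=ctrl.camera("wrist"); cv2.imwrite("pics/w1.png",c["image"]); print(c["K"].tolist(),c["pose"].round(3).tolist())
for k in blobs(c["image"],*G): print(rect(c,k,38), cv2.boundingRect(k))
E
```

```text
{'time_s': np.float64(2.533), 'joint_pos': array([-0.063,  0.426,  0.546,  1.844, -0.264,  0.949,  2.082]), 'tcp_pos': array([ 543.473, -272.151,  153.455]), 'ee_rot': array([-0.002,  0.044,  0.999, -0.   ])}
[[361.0795625615213, 0.0, 322.8361974967303], [0.0, 361.0795625615213, 238.47769617166387], [0.0, 0.0, 1.0]] [[0.089, 0.96, 0.266, 464.528], [0.996, -0.085, -0.024, -266.021], [-0.001, 0.267, -0.964, 321.387], [0.0, 0.0, 0.0, 1.0]]
[ 594.6 -276.9  151.9   88.8   -5.5] (269, 210, 111, 165)
```

View pics/w1.png

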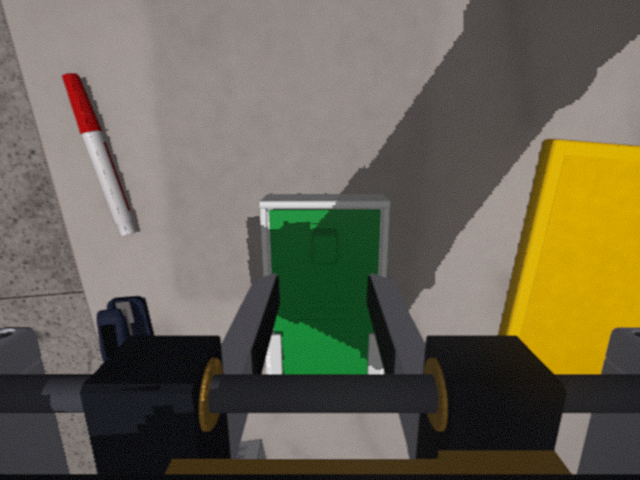

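The wrist view shows the grip at about (324,246), centred between the fingers, and the lid's near edge on row 209. That puts the grip at about (544.5,-271.5), which fits the earlier estimate, so I'll descend.

>>> {"method": "step_arm", "body": {
  "targets": [
    [0,0,0.2,0,0,0,0],
    [0,0,0.35,0,0,0,0],
    [0,0,0.46,0,0,0,0],
    [0,0,0.46,0,0,0,0],
    [0,0,0.46,0,0,0,0]
  ]
}}

```text
time_s: 3.0
tcp_pos: [545.4, -268.4, 65.2]
ee_rot: [-0.0, 0.042, 0.999, 0.0]
ft_force: [0.3, 0.1, 0.4]
grip_width: 0.499
gripper_force: 0.0
```

```bash
python3 - <<'E'
from h import *
o=ctrl.get_obs(); print({k:np.round(o[k],4) for k in("time_s","tcp_pos","ee_rot","ft_force")})
E
```

```text
{'time_s': np.float64(3.0), 'tcp_pos': array([ 545.4058, -268.44  ,   65.1536]), 'ee_rot': array([-3.000e-04,  4.160e-02,  9.991e-01,  2.000e-04]), 'ft_force': array([0.2553, 0.0781, 0.439 ])}
```

>>> {"method": "step_arm", "body": {
  "targets": [
    [0,-0.016,0,0,0,0,0],
    [0,-0.016,0.063,0,0,0,0],
    [0,-0.016,0.063,0,0,0,0],
    [0,-0.016,0.063,0,0,0,1],
    [0,-0.016,0.063,0,0,0,1],
    [0,-0.016,0.063,0,0,0,1],
    [0,-0.016,0.063,0,0,0,1],
    [0,-0.016,0.063,0,0,0,1]
  ]
}}

```text
time_s: 3.67
tcp_pos: [545.1, -272.7, 52.2]
ee_rot: [0.0, 0.042, 0.999, 0.0]
ft_force: [-1.7, 0.8, 4.6]
grip_width: 0.21
gripper_force: 30.0
```

The grasp is good: opening 19.7 mm and only small forces. Now I'll raise the grip end about 10 mm, tilting the tool along with it about the lid's far end.

>>> {"method": "step_arm", "body": {
  "targets": [
    [-0.002,0,-0.014,0,0.04,0,1],
    [-0.005,0,-0.028,0,0.08,0,1],
    [-0.007,0,-0.042,0,0.122,0,1],
    [-0.007,0,-0.042,0,0.122,0,1],
    [-0.007,0,-0.042,0,0.122,0,1]
  ]
}}

```text
time_s: 4.08
tcp_pos: [546.6, -272.8, 60.2]
ee_rot: [-0.032, 0.042, 0.999, 0.001]
ft_force: [1.0, 0.7, 0.1]
grip_width: 0.208
gripper_force: 30.0
```

```bash
python3 - <<'E'
from h import *
o=ctrl.get_obs(); print({k:np.round(o[k],4) for k in("time_s","tcp_pos","ee_rot","ft_force","ft_torque")})
c=ctrl.camera("side"); im=c["image"][290:410,280:470]; cv2.imwrite("pics/s1.png",cv2.resize(im,None,fx=4,fy=4,interpolation=cv2.INTER_CUBIC))
E
```

```text
{'time_s': np.float64(4.0833), 'tcp_pos': array([ 546.5941, -272.8383,   60.1878]), 'ee_rot': array([-0.0316,  0.042 ,  0.9986,  0.0012]), 'ft_force': array([1.0221, 0.7222, 0.0849]), 'ft_torque': array([ 0.0605, -0.352 ,  0.0354])}
```

View pics/s1.png

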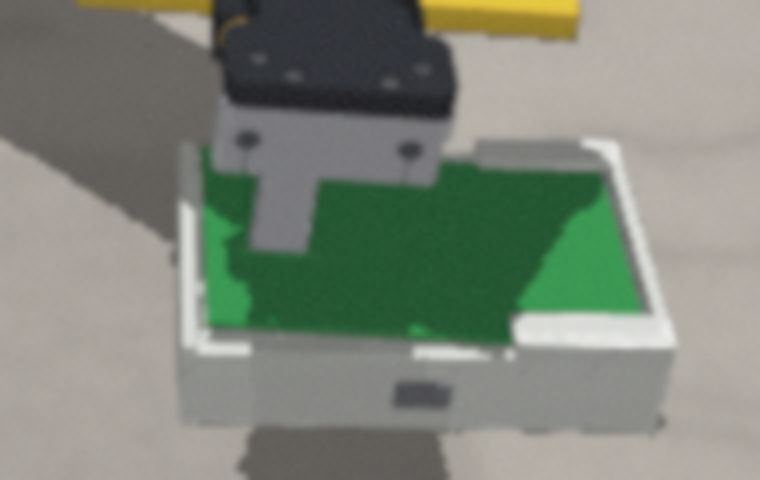

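The side view shows the lid's left end lifted over the lip and its right end still under the grooves. Forces are low. Now I'll slide it out roughly along its own plane.

>>> {"method": "step_arm", "body": {
  "targets": [
    [0.03,0,0.001,0,0,0,1],
    [0.07,0,0.002,0,0,0,1],
    [0.12,0,0.003,0,0,0,1],
    [0.12,0,0.003,0,0,0,1]
  ]
}}

```text
time_s: 4.47
tcp_pos: [519.6, -271.0, 61.2]
ee_rot: [-0.033, 0.043, 0.999, 0.002]
ft_force: [0.2, -0.3, -2.0]
grip_width: 0.209
gripper_force: 30.0
```

>>> {"method": "step_arm", "body": {
  "targets": [
    [0.05,0,0.001,0,0,0,1],
    [0.1,0,0.003,0,0,0,1],
    [0.15,0,0.005,0,0,0,1],
    [0.21,0,0.006,0,0,0,1],
    [0.21,0,0.006,0,0,0,1]
  ]
}}

```text
time_s: 4.88
tcp_pos: [477.7, -267.4, 62.8]
ee_rot: [-0.033, 0.043, 0.999, 0.002]
ft_force: [0.1, -1.1, -1.6]
grip_width: 0.212
gripper_force: 30.0
```

```bash
python3 - <<'E'
from h import *
o=ctrl.get_obs(); print({k:np.round(o[k],4) for k in("time_s","tcp_pos","ee_rot","ft_force","ft_torque")})
c=ctrl.camera("side"); im=c["image"][270:420,230:470]; cv2.imwrite("pics/s2.png",cv2.resize(im,None,fx=3,fy=3,interpolation=cv2.INTER_CUBIC))
E
```

```text
{'time_s': np.float64(4.8833), 'tcp_pos': array([ 477.6722, -267.3525,   62.7813]), 'ee_rot': array([-0.0325,  0.0429,  0.9985,  0.0016]), 'ft_force': array([ 0.0588, -1.1339, -1.5629]), 'ft_torque': array([-0.0316, -0.0878,  0.0212])}
```

View pics/s2.png

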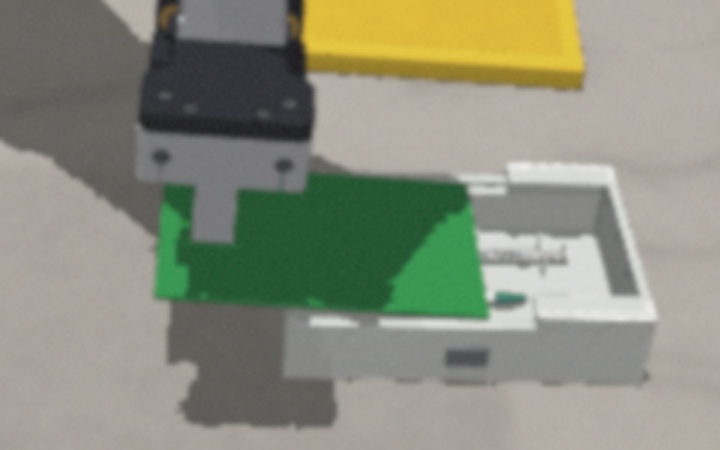

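The lid has slid out about 69 mm and is clear of the grooves, with the case's contents visible and undisturbed. Next I'll lift and level it.

>>> {"method": "step_arm", "body": {
  "targets": [
    [0,0,-0.05,0,0,0,1],
    [0,0,-0.13,0,0,0,1],
    [0,0,-0.22,0,0,0,1],
    [0,0,-0.3,0,0,0,1],
    [0,0,-0.35,0,-0.06,0,1],
    [0,0,-0.35,0,-0.125,0,1],
    [0,0,-0.35,0,-0.125,0,1]
  ]
}}

```text
time_s: 5.52
tcp_pos: [485.2, -268.1, 134.0]
ee_rot: [0.002, 0.042, 0.999, -0.0]
ft_force: [-0.5, -0.8, -1.4]
grip_width: 0.211
gripper_force: 30.0
```

```bash
python3 - <<'E'
from h import *
o=ctrl.get_obs(); print({k:np.round(o[k],4) for k in("time_s","tcp_pos","ee_rot","ft_force","ft_torque")})
for n in("top","side"):
    c=ctrl.camera(n); print(n,[rect(c,k,100) for k in blobs(c["image"],*G)])
cv2.imwrite("pics/s3.png",c["image"][200:440,180:500])
E
```

```text
{'time_s': np.float64(5.5167), 'tcp_pos': array([ 485.1575, -268.0588,  133.9677]), 'ee_rot': array([ 2.500e-03,  4.250e-02,  9.991e-01, -1.000e-04]), 'ft_force': array([-0.52  , -0.7576, -1.3937]), 'ft_torque': array([-0.0314,  0.0367, -0.0003])}
top [array([ 558.6, -272.6,  121.9,   75.4,   -4.7])]
side [array([ 542.1, -249.7,  163.4,   94.3,   -4.2])]
```

View pics/s3.png

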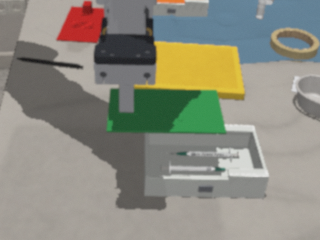

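The lid is clear, level and firmly held. I'll carry it over the mat and turn it to the mat's yaw.

>>> {"method": "step_arm", "body": {
  "targets": [
    [-0.01,0.05,0,0,0,0.02,1],
    [-0.03,0.17,0,0,0,0.05,1],
    [-0.06,0.32,0,0,0,0.08,1],
    [-0.09,0.49,0,0,0,0.11,1],
    [-0.12,0.65,0,0,0,0.13,1],
    [-0.15,0.81,0,0,0,0.15,1],
    [-0.18,0.95,0,0,0,0.153,1],
    [-0.18,0.95,0,0,0,0.153,1]
  ]
}}

```text
time_s: 6.28
tcp_pos: [538.8, -75.1, 132.2]
ee_rot: [0.0, 0.079, 0.997, 0.0]
ft_force: [0.9, 1.4, -1.1]
grip_width: 0.209
gripper_force: 30.0
```

```bash
cat > g.py <<'E'
from h import *
import sys
from scipy.spatial.transform import Rotation as Ro
o=ctrl.get_obs(); w,x,y,z=o["ee_rot"]; R=Ro.from_quat([x,y,z,w])
T=np.array(eval(sys.argv[1])); print(o["time_s"],o["tcp_pos"].round(1),o["ft_force"].round(1),"x dir",R.as_matrix()[:,0].round(3),"z",R.as_matrix()[:,2].round(3))
print("units",(R.inv().apply(T-o["tcp_pos"])/200).round(3))
E
python3 g.py "[554.7,-13.4,70]"
```

```text
6.2833 [538.8 -75.1 132.2] [ 0.9  1.4 -1.1] x dir [-0.988  0.157 -0.   ] z [ 0.     0.001 -1.   ]
units [-0.03   0.317  0.311]
```

>>> {"method": "step_arm", "body": {
  "targets": [
    [0,0.06,0,0,0,0.01,1],
    [-0.01,0.16,0.05,0,0,0.01,1],
    [-0.02,0.26,0.12,0,0,0.01,1],
    [-0.03,0.32,0.2,0,0,0.01,1],
    [-0.03,0.32,0.27,0,0,0.01,1],
    [-0.03,0.32,0.31,0,0,0.01,1],
    [-0.03,0.32,0.31,0,0,0.01,1]
  ]
}}

```text
time_s: 6.87
tcp_pos: [552.5, -19.5, 68.9]
ee_rot: [-0.001, 0.085, 0.996, -0.001]
ft_force: [-0.3, -0.5, -1.7]
grip_width: 0.215
gripper_force: 30.0
```

```bash
python3 g.py "[554.7,-13.4,38]"; python3 - <<'E'
from h import *
for n in("top","side"):
    c=ctrl.camera(n); print(n,[rect(c,k,56) for k in blobs(c["image"],*G)])
cv2.imwrite("pics/s4.png",cv2.resize(c["image"][180:330,250:490],None,fx=3,fy=3))
E
```

```text
6.8667 [552.5 -19.5  68.9] [-0.3 -0.5 -1.7] x dir [-0.986  0.169  0.002] z [-0.002 -0.001 -1.   ]
units [-0.006  0.032  0.155]
top []
side [array([604.7, -29.1, 154.3,  91.9, -10. ])]
```

View pics/s4.png

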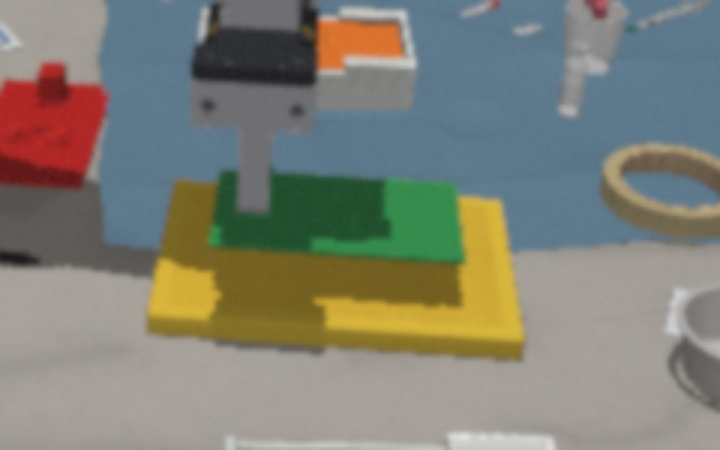

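The lid hangs level over the mat at about (605,-29), so it needs about +6 mm in y. I'll correct that while lowering to just above the mat.

>>> {"method": "step_arm", "body": {
  "targets": [
    [-0.006,0.032,0,0,0,0,1],
    [-0.006,0.032,0.05,0,0,0,1],
    [-0.006,0.032,0.09,0,0,0,1],
    [-0.006,0.032,0.12,0,0,0,1],
    [-0.006,0.032,0.14,0,0,0,1],
    [-0.006,0.032,0.15,0,0,0,1],
    [-0.006,0.032,0.15,0,0,0,1]
  ]
}}

```text
time_s: 7.55
tcp_pos: [555.4, -13.4, 40.1]
ee_rot: [0.0, 0.085, 0.996, -0.0]
ft_force: [-1.6, -0.0, -2.4]
grip_width: 0.211
gripper_force: 30.0
```

```bash
python3 g.py "[554.7,-13.4,36]"
```

```text
7.55 [555.4 -13.4  40.1] [-1.6 -0.  -2.4] x dir [-0.986  0.169 -0.001] z [ 0.001 -0.    -1.   ]
units [ 0.003 -0.001  0.02 ]
```

>>> {"method": "step_arm", "body": {
  "targets": [
    [0,0,0.005,0,0,0,1],
    [0,0,0.01,0,0,0,1],
    [0,0,0.015,0,0,0,1],
    [0,0,0.018,0,0,0,1],
    [0,0,0.018,0,0,0,1]
  ]
}}

```text
time_s: 7.97
tcp_pos: [555.7, -13.1, 37.0]
ee_rot: [0.001, 0.085, 0.996, 0.0]
ft_force: [-0.0, -0.8, -0.9]
grip_width: 0.209
gripper_force: 30.0
```

>>> {"method": "step_arm", "body": {
  "targets": [
    [0,0,0.003,0,0,0,1],
    [0,0,0.006,0,0,0,1],
    [0,0,0.008,0,0,0,1],
    [0,0,0.008,0,0,0,1]
  ]
}}

```text
time_s: 8.3
tcp_pos: [555.8, -13.2, 36.2]
ee_rot: [0.001, 0.085, 0.996, 0.0]
ft_force: [-6.1, 0.4, 16.1]
grip_width: 0.211
gripper_force: 30.0
```

The lid is on the mat with 16 N of contact force. I'll ease off slightly, open and retreat upward.

>>> {"method": "step_arm", "body": {
  "targets": [
    [0,0,-0.003,0,0,0,1],
    [0,0,-0.003,0,0,0,0.3],
    [0,0,-0.003,0,0,0,0],
    [0,0,-0.003,0,0,0,0],
    [0,0,-0.003,0,0,0,0],
    [0,0,-0.003,0,0,0,0]
  ]
}}

```text
time_s: 8.8
tcp_pos: [555.7, -13.2, 36.0]
ee_rot: [0.001, 0.085, 0.996, -0.0]
ft_force: [-0.7, 0.9, -0.6]
grip_width: 0.494
gripper_force: 0.0
```

>>> {"method": "step_arm", "body": {
  "targets": [
    [0,0,-0.05,0,0,0,0],
    [0,0,-0.15,0,0,0,0],
    [0,0,-0.3,0,0,0,0],
    [0,0,-0.5,0,0,0,0],
    [0,-0.2,-0.7,0,0,0,0],
    [0,-0.4,-0.8,0,0,0,0],
    [0,-0.6,-0.8,0,0,0,0],
    [0,-0.8,-0.8,0,0,0,0]
  ]
}}

```text
time_s: 9.47
tcp_pos: [531.0, -160.2, 198.4]
ee_rot: [0.003, 0.084, 0.996, 0.0]
ft_force: [0.5, -0.5, -0.1]
grip_width: 0.5
gripper_force: 0.0
```

>>> {"method": "step_arm", "body": {
  "targets": [
    [0,-0.2,0,0,0,0,0],
    [0,-0.4,0,0,0,0,0],
    [0,-0.5,0,0,0,0,0],
    [0,-0.5,0,0,0,0,0]
  ]
}}

```text
time_s: 9.8
tcp_pos: [511.6, -262.8, 196.6]
ee_rot: [0.001, 0.088, 0.996, -0.001]
ft_force: [-0.4, 0.0, -0.1]
grip_width: 0.502
gripper_force: 0.0
```

```bash
python3 g.py "[554.7,-13.4,36]"; python3 - <<'E'
from h import *
for n in("top","side"):
    c=ctrl.camera(n); print(n,[rect(c,k,22) for k in blobs(c["image"],*G)],[rect(c,k,18) for k in blobs(c["image"],*Y)][:1])
    if n=="top": cv2.imwrite("pics/f.png",cv2.resize(c["image"][130:330,170:500],None,fx=2,fy=2))
E
```

```text
9.8 [ 511.6 -262.8  196.6] [-0.4  0.  -0.1] x dir [-0.985  0.175 -0.002] z [ 0.002 -0.002 -1.   ]
units [0.009 1.267 0.801]
top [array([606.1, -24.5, 155.8,  89.7,  -9.5])] [array([605.5, -21.3, 230.8, 159.1,  -9.5])]
side [array([619.6, -22.8, 130.7,  91.9,  -9.8])] [array([606.9, -27.6, 228. , 176. ,  -9.4])]
```

View pics/f.png

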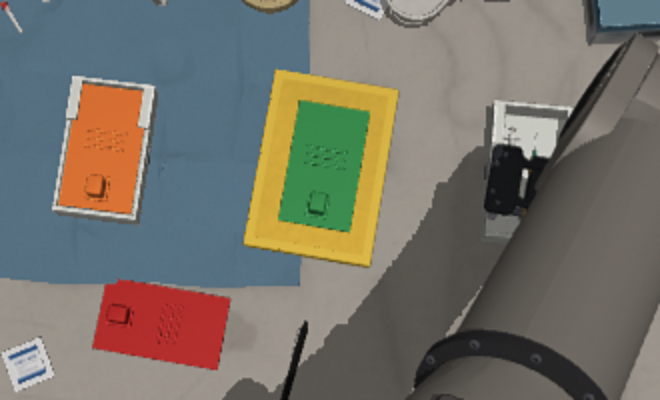

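The lid lies flat, grip up, about 3 mm from the mat's centre and aligned with it. The orange case is shut and the robot is touching nothing.

```bash
python3 -c "
from station import ctrl
print(ctrl.hand_in())"
```

```text
the job is handed in; nothing more can be done
None
```

The green lid is off its case and lies flat, grip up, about 3 mm from the mat's centre; the orange case is still shut, and the job was handed in after about 10 s of robot time (no verdict came back).

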